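Back a plate-spotting stage up one lane

TASK

The plate-spotting stage has been wound one lane too far, so a lane was skipped. With the fingertips only, tip the ratchet pawl up by its thumb lever until it stays up, push the spoked feed wheel back exactly one notch (facing the wheel, its top goes to the right; do not wind it on the other way), then tip the pawl down again so that it sits fully in its notch. Take nothing between the fingers, keep off the plate and its stage, and leave the glassware and tools round about where they are.

Things in the scene. Friction and masses are not known exactly. Their poses are not given: they have to be found in the camera images.
- spotter: bench fixture, fixed: white base (x 18 to 138 mm, y +-110), an upright aluminium bearing plate (x 40 to 48, y -86 to 34, top z 92; right of y -32 top z 124) with the feed wheel and pawl on its near side, the sliding plate stage behind it under a bridge (top z 92). Origin on the bench under the middle of the wheel's spokes; x along the axle away from the robot, y left along the stage's travel, z up
- stage: the sliding stage (70 x 120 mm, plate surface 49 mm above the bench) with a 100 x 50 mm white-coated plate; rack and pinion couple it to the wheel: 30 degrees of the wheel backward move it 10 mm to its left (+y). Origin and axes are those of the spotter when the wheel reads 0. Not to be touched
- feed_wheel (a joint): turn of the feed wheel (rad): 0 as it stands with the pawl in a notch (within 0.03 at the start), growing backward = clockwise seen from its side (top to the right, -y). 12 notches of 0.524. A spoke ball takes 1 to 2 N with the pawl up; the wheel stays where it is left. With the pawl down it stops about 0.06 past a notch
- wheel_axle (a point): point on the axle in the spokes' plane (x = 0 of the spotter), 72 mm above the bench. Four round spokes (7 mm thick) at right angles, each with a black ball of 16 mm diameter centred 58 mm from the axle. The steel ratchet disc (80 mm over its teeth) is 28 to 36 mm behind that plane
- spoke_top (a point): centre of the black ball on the spoke that stands nearly upright, leaning 15 degrees to the left of vertical at the start and 15 degrees to the right one notch back
- spoke_right (a point): centre of the ball on the spoke that points to the right (-y) at the start
- spoke_left (a point): centre of the ball on the spoke that points to the left (+y) at the start
- pawl (a joint): angle of the pawl about its pivot (rad): 0 = fully down in a notch, 1.15 = tipped up against its stop. Its weight pulls it down below about 0.5 and keeps it up above about 0.6. Resting on top of a tooth it reads about 0.15. About 0.3 N at its knob tips it. As it tips, the end of its hooked arm swings up on the left of the lever, to 150 mm above the bench
- pawl_pivot (a point): middle of the pawl's pivot, 54 mm to the right (-y) of the axle, 30 mm above it and 32 mm behind the spokes' plane (on the spotter at x = 32, y = -54, z = 102 mm); the pivot's axis is parallel to the axle. The hooked arm reaches from it to the left over the ratchet disc
- pawl_knob (a point): centre of the black ball (17 mm diameter) on the pawl's thumb lever, 75 mm from the pivot, at x = 32 mm of the spotter. Pawl down: the lever leans 28 degrees left of vertical (ball centre 168 mm above the bench); tipped up: 38 degrees right of vertical (161 mm); 177 mm in between. The lever is a 6 mm rod. It is pushed sideways along the spotter's y
- small_beaker: 50 ml glass beaker, 45 mm wide, 52 mm high, loose, left of the wheel; origin under its middle
- vial_brown: 2 ml vial with cap, 12 mm wide, 33 mm high, loose, left of the wheel; origin under its middle
- vial_white: 2 ml white-capped vial, 12 mm wide, 33 mm high, loose, left of the wheel; origin under its middle
- red_cap_bottle: bottle, 43 mm wide, 84 mm high, loose, right of the spotter; origin under its middle
- forceps: flat forceps, 126 mm long, 9 mm high, lying loose on the bench in front of the wheel; origin at its middle, long axis y

How it is judged:
By the outcome, as a careful person would: the job done as asked, in the order asked, and still so for the second after the job is handed in, with the robot touching nothing.
It also fails if it takes over 43 s, if anything falls off the work surface, if the arm or the gripper's body presses on something with over 40 N, if the wrist force passes 120 N, or if a joint passes its speed limit or range.

ROBOT

A 6-joint arm with a two-finger parallel gripper is mounted at the origin on a cart in front of the work surface, level with it; the furniture and walls round the work are solid. World frame = base frame: x ahead of the robot, y to its left, z up, the work surface at z = 0. Lengths are in mm, angles in rad, forces in N, time in s.
With the tool pointing down it reaches from about 350 to 800 mm from the base axis. Payload 7.3 kg.
Tool frame: the origin (TCP) lies between the finger pads; the fingertips stand 14 mm ahead of it and the grasp point (between the pads) lies 5 mm behind it (manip.tips_ahead is the distance from the TCP to the fingertips, in mm); x points along the fingers, z is the direction in which the jaws open and shut, and the axes are right-handed (so a half turn about x gives the same grasp; the last joint's range is limited). The gripper opens to 85 mm and grips with 20 to 120 N. Pads are 22 mm wide; open, the fingers measure 114 mm over their backs; the gripper's body (76 mm by 85 mm) begins 54 mm behind the grasp point. The pads swing forward as they close: fully open they stand 13 mm farther back than shut.
Start: joints at [-1.329, 0.342, 1.524, -0, 1.275, -0.146], TCP at [198.554, -486.028, 208.722] pointing down, gripper open.
Joint ranges: [-2.53, 2.53], [-0.77, 2.02], [0.04, 2.7], [-1, 4.14], [0.28, 2.66], [-3.11, 3.11]. Speed limits (rad/s): [2.57, 2.57, 3.14, 3.14, 3.14, 3.14].

INTERFACE

Orientations are given as a unit quaternion [w, x, y, z].
In Python, from plant import manip gives the robot as it stands. The module is installed in compiled form; this text tells all that it offers.
- The arm moves only by the tool play_rows, never from a script. Its argument "rows" is a list of rows, each a list of 5 numbers: the shift along the tool's x, y, z in m, then the turn about the tool's x in rad, then the finger opening in m, from 0 to 0.0854. In form: [[tx, ty, tz, twist, claw], ...]. A call has exactly 8 rows; each row shifts and turns the pose as measured when the row begins, along the tool's axes as they then stand; what a row does not reach is not made up. A row lasts 1/8 s, in which the tool goes at most 62.5 mm and 10.7 degrees, less where a joint would pass 70% of its speed; a pose out of reach is approached as far as the arm can. A call with a gripper value outside its range is refused whole. The fingers move at their own pace and stop on an object; "newtons" is the grip in N (left out, the last holds). Time passes only in rows, so rows that do not move let the fingers close, or fill a call up. It gives the time, the measured TCP pose, the force and the opening at its end, in the units of the state.
- manip.state(): the state, without advancing time (a new reading comes with each control period).
- manip.snapshot(name): name is "scene" or "side" or "wrist"; returns a dict with "frame" (384x512x3 uint8, red, green, blue), "fx", "fy", "cx", "cy" (pixels), "R" (3x3) and "t" (3): a world point X has camera coordinates R X + t. Camera axes: x right, y down, z forward; pixel columns grow to the right and rows downward; lengths in mm; the calibration is good to about 2 mm. The wrist camera is an equidistant fisheye: a pixel r from the principal point sees the ray r / f radians off the axis. A picture is of the moment at which its call begins. There is no depth.
- manip.sign_off(): hands the job in, once; it reports no verdict.
The state is a dict: "t": time; "joints": joint angles; "qvel": joint speeds; "joint_torque": joint torques, N m; "tcp_pos": TCP position; "eef_rot": TCP orientation; "force": force on the tool from outside, world axes, zero at the start; "torque": the same for the moment, N m; "gripper_width": finger opening in mm.
Only numpy, scipy, OpenCV 4.12 (cv2) and the standard library are available. Lean on these libraries where they do the work, as an engineer would, in place of code of your own. Each camera call takes 0.05 s, during which the arm holds its last target. There are 200 camera calls.

## Working session

There is one attempt and no reset: what is moved stays moved. The work goes in short steps, Python scripts to look and compute and a tool call to move; the robot and the scene stay as the last step left them, time stands still between calls to the robot, and variables do not carry over. Pictures are saved under pics/ and viewed, about 8 in all and at most 12, crops included, and the job is handed in when it is done.

Besides the shell and the picture viewer there is one more tool, called after "Call:" as name(argument=value, ...), one argument or row to a line, values as JSON. play_rows: Moves the arm, as the interface text tells. Its arguments: {"type":"object","properties":{"rows":{"type":"array","items":{"type":"array","items":{"type":"number"}}},"newtons":{"type":"number"}},"required":["rows"]}

```bash
mkdir -p pics; cat > h.py <<'E'
import numpy as np, cv2
from plant import manip
from scipy.spatial.transform import Rotation as Ro
def shot(n,f):
    s=manip.snapshot(n); im=np.array(s["frame"])[:,:,::-1]
    cv2.imwrite(f"pics/{f}.png",im); np.savez(f"pics/{f}.npz",**{k:np.array(s[k]) for k in s}); return s
def rot(): 
    q=manip.state()["eef_rot"]; return Ro.from_quat(np.r_[q[1:],q[0]]).as_matrix()
def proj(s,X):
    c=np.array(s["R"])@np.array(X,float)+np.array(s["t"]).ravel(); return float(s["fx"])*c[0]/c[2]+float(s["cx"]),float(s["fy"])*c[1]/c[2]+float(s["cy"])
def st():
    s=manip.state(); print("t",s["t"],"tcp",np.round(s["tcp_pos"],1),"F",np.round(s["force"],1),"w",s["gripper_width"],"J",np.round(s["joints"],2)); print(np.round(rot(),3))
E
python3 - <<'E'
from h import *
st()
for n in("scene","side"):
    s=shot(n,n+"0"); print(n,s["fx"],s["cx"],s["cy"],np.round(s["R"],3).tolist(),np.round(s["t"],1).tolist())
a=cv2.imread("pics/scene0.png");b=cv2.imread("pics/side0.png")
cv2.imwrite("pics/s0.png",cv2.resize(a,(800,600),interpolation=2));cv2.imwrite("pics/d0.png",cv2.resize(b,(800,600),interpolation=2))
E
```

```text
t 0.0 tcp [ 198.4 -485.6  208. ] F [-0.6 -0.3  0.1] w 85.224001711413 J [-1.33  0.34  1.53  0.    1.28 -0.15]
[[-0.     0.926  0.378]
 [ 0.002  0.378 -0.926]
 [-1.     0.    -0.002]]
scene 433.12516351899586 257.8649298756136 188.2567135826293 [[-0.616, -0.788, -0.017], [-0.383, 0.318, -0.867], [0.689, -0.528, -0.497]] [518.1, 192.9, 777.3]
side 435.12104722179896 242.26643015124523 188.02396864291092 [[1.0, -0.024, -0.02], [-0.031, -0.649, -0.76], [0.006, 0.76, -0.65]] [-455.9, 293.2, 776.6]
```

View pics/s0.png

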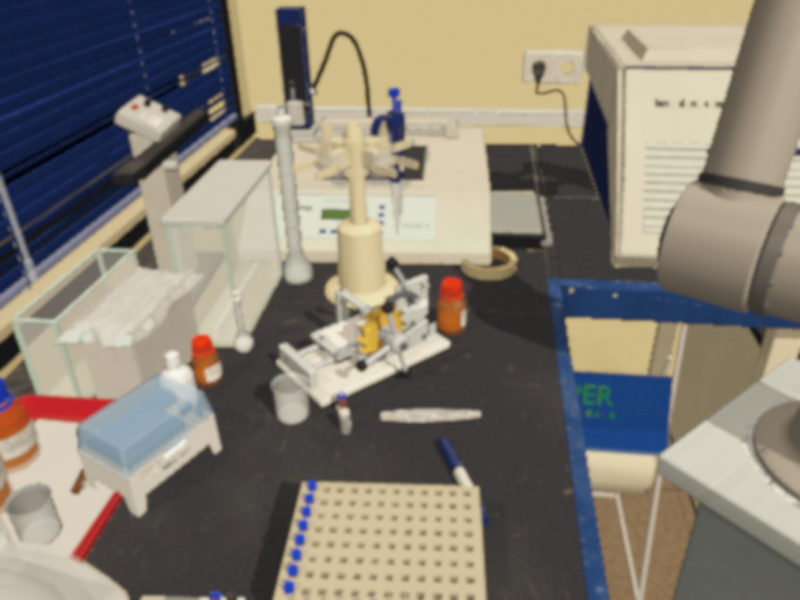

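View pics/d0.png

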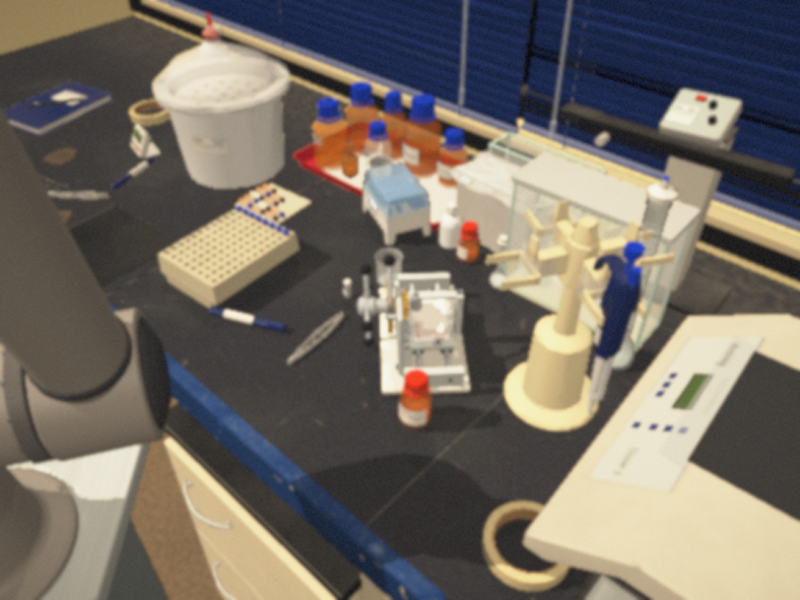

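```bash
python3 - <<'E'
import cv2,numpy as np
a=cv2.imread("pics/scene0.png")[155:285,165:325];b=cv2.imread("pics/side0.png")[150:280,205:305]
cv2.imwrite("pics/s1.png",cv2.resize(a,None,fx=4.6,fy=4.6,interpolation=2));cv2.imwrite("pics/d1.png",cv2.resize(b,None,fx=4.6,fy=4.6,interpolation=2))
E
```

```text
(no output)
```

View pics/s1.png

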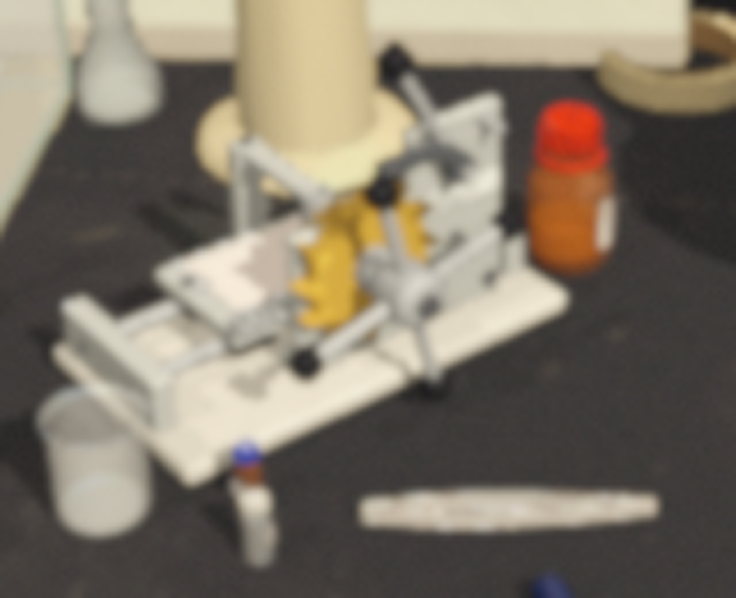

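View pics/d1.png

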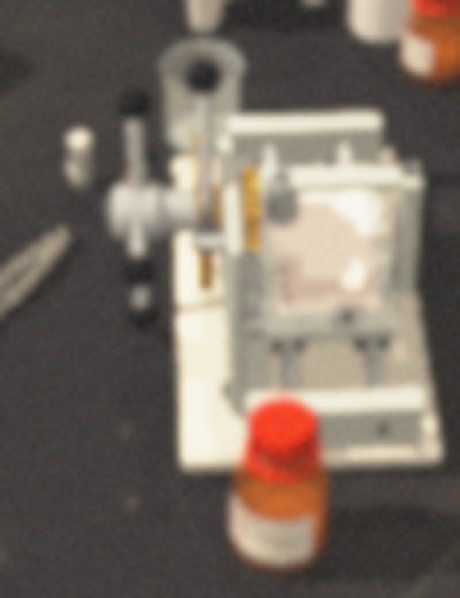

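```bash
python3 - <<'E'
from h import *
from scipy.optimize import least_squares
sc=np.load("pics/scene0.npz");sd=np.load("pics/side0.npz")
r=np.deg2rad
def ball(k,w=0): a=r(15+90*k)-w; return [0,58*np.sin(a),72+58*np.cos(a)]   # a measured toward +y(left)
K=[32,-54+75*np.sin(r(28)),102+75*np.cos(r(28))]
obs=[(sc,K,(396,62)),(sc,ball(0),(381,190)),(sc,ball(1),(304,361)),(sc,ball(2),(433,384)),(sd,K,(204,73)),(sd,ball(0),(135,100)),(sd,ball(3),(138,268))]
def W(p,P): c,s=np.cos(p[2]),np.sin(p[2]); return [p[0]+c*P[0]-s*P[1],p[1]+s*P[0]+c*P[1],P[2]]
def res(p):
    o=[]
    for s,P,uv in obs:
        off=(165,155) if s is sc else (205,150)
        o+=list(np.array(proj(s,W(p,P)))-(np.array(uv)/4.6+off))
    return o
f=least_squares(res,[500,-100,0.],x_scale=[100,100,.3],loss="soft_l1"); p=f.x
print(p,np.rad2deg(p[2])); print(np.round(res(p),1).reshape(-1,2).tolist())
for n,P in(("axle",[0,0,72]),("top",ball(0)),("knob",K),("knobup",[32,-54-75*np.sin(r(38)),161])): print(n,np.round(W(p,P),1))
def back(s,u,v,off,z):
    d=np.linalg.inv(s["R"]); uv=np.array((u,v))/4.6+off
    ray=d@np.array([(uv[0]-s["cx"])/s["fx"],(uv[1]-s["cy"])/s["fy"],1]); c=-d@s["t"].ravel(); return np.round(c+ray*(z-c[2])/ray[2],1)
for n,u,v,z in(("beaker",104,520,0),("white vial",258,555,0),("brownvial cap",246,452,33),("forL",360,512,5),("forR",658,507,5)): print(n,back(sc,u,v,(165,155),z))
print("bottle cap",back(sd,283,420,(205,150),84))
np.save("p.npy",p)
E
```

```text
[ 4.48206512e+02  3.17922002e+02 -5.95968921e-05] -0.0034146503901599777
[[-1.2, -1.1], [-1.3, 0.1], [-0.1, 0.4], [0.3, -1.3], [-0.5, 1.0], [-0.6, 0.7], [-0.3, 0.2]]
axle [448.2 317.9  72. ]
top [448.2 332.9 128. ]
knob [480.2 299.1 168.2]
knobup [480.2 217.7 161. ]
beaker [474.9 463.6   0. ]
white vial [414.1 424.5   0. ]
brownvial cap [439.  411.6  33. ]
forL [404.4 378.1   5. ]
forR [326.3 277.1   5. ]
bottle cap [509.4 168.3  84. ]
```

Call:
play_rows(
  rows=[
    [-0.01,0,0,-0.15,0],
    [-0.01,0,0,-0.15,0],
    [-0.01,0,0,-0.15,0],
    [-0.01,0,0,-0.15,0],
    [-0.01,0,0,-0.15,0],
    [-0.01,0,0,-0.15,0],
    [-0.01,0,0,-0.15,0],
    [0,0,0,-0.15,0],
  ],
)

```text
t: 1.1
tcp_pos: [198.0, -483.8, 276.6]
eef_rot: [0.706, -0.016, 0.708, 0.023]
force: [0.6, 0.7, 0.1]
gripper_width: 0.0
```

```bash
python3 -c "
from h import *
st();print(manip.tips_ahead)"
```

```text
t 1.1 tcp [ 198.  -483.8  276.6] F [0.6 0.7 0.1] w 0.04472341731258203 J [-1.33  0.3   1.4   0.    1.46 -1.38]
[[-0.002 -0.056  0.998]
 [ 0.01   0.998  0.056]
 [-1.     0.01  -0.002]]
14.0
```

Call:
play_rows(
  rows=[
    [0,0,0.05,0.05,0],
    [0,0.01,0.06,0,0],
    [0,0.02,0.06,0,0],
    [0,0.04,0.05,0,0],
    [0,0.06,0.03,0,0],
    [0,0.06,0.02,0,0],
    [0,0.06,0.01,0,0],
    [0,0.06,0,0,0],
  ],
)

```text
t: 2.1
tcp_pos: [477.1, -173.7, 273.4]
eef_rot: [0.704, 0.006, 0.71, 0.005]
force: [0.3, -0.3, -0.4]
gripper_width: -0.3
```

Call:
play_rows(
  rows=[
    [0,0.06,0,0,0],
    [0,0.06,0,0,0],
    [0,0.06,0,0,0],
    [0,0.06,0,0,0],
    [0,0.06,0,0,0],
    [0,0.05,0,0,0],
    [0,0.03,0,0,0],
    [0,0,0,0,0],
  ],
)

```text
t: 3.1
tcp_pos: [473.6, 222.8, 277.2]
eef_rot: [0.702, 0.004, 0.712, 0.008]
force: [-0.8, 0.3, -0.4]
gripper_width: -0.1
```

Call:
play_rows(
  rows=[
    [0,0.04,0.002,0,0],
    [0,0.04,0.002,0,0],
    [0,0.03,0.002,0,0],
    [0.02,0,0,0,0],
    [0.02,0,0,0,0],
    [0.015,0,0,0,0],
    [0,0,0,0,0],
    [0,0,0,0,0],
  ],
)

```text
t: 4.1
tcp_pos: [480.5, 329.8, 221.0]
eef_rot: [0.702, 0.005, 0.713, 0.004]
force: [0.0, 0.0, 0.5]
gripper_width: 0.0
```

```bash
python3 - <<'E'
from h import *
st()
s=shot("wrist","w1"); print(s["fx"],s["cx"],s["cy"])
shot("scene","sc1");shot("side","sd1")
w=cv2.imread("pics/w1.png"); a=cv2.imread("pics/scene0.png")
a=cv2.imread("pics/sc1.png")[110:270,190:310]; b=cv2.imread("pics/sd1.png")[110:270,200:290]
i=np.hstack([cv2.resize(a,None,fx=3.7,fy=3.7,interpolation=2),cv2.resize(b,None,fx=3.7,fy=3.7,interpolation=2)])
cv2.imwrite("pics/c1.png",i);cv2.imwrite("pics/w1b.png",cv2.resize(w,(800,600)));print(i.shape)
E
```

```text
t 4.1 tcp [480.5 329.8 221. ] F [0.  0.  0.5] w 0.007093549047657235 J [0.46 0.44 1.33 0.02 1.37 0.46]
[[-0.015  0.002  1.   ]
 [ 0.012  1.    -0.002]
 [-1.     0.012 -0.016]]
297.3186396354542 252.94666717767203 190.41743503231592
(592, 777, 3)
```

View pics/w1b.png

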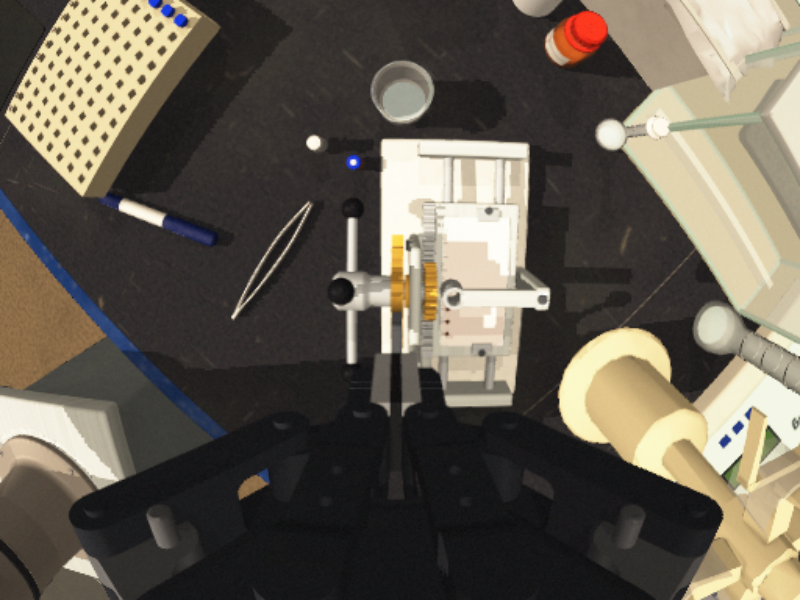

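View pics/c1.png

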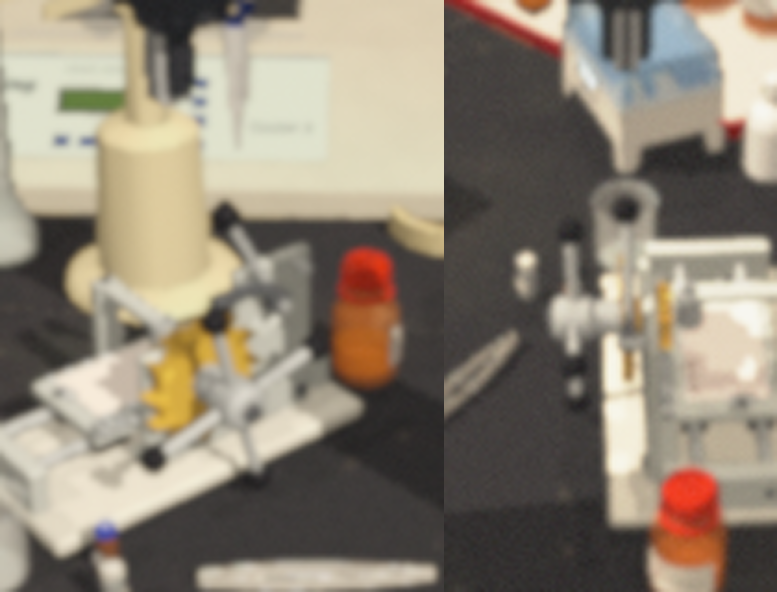

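```bash
cat >> h.py <<'E'
def fish(s,X):
    c=np.array(s["R"])@np.array(X,float)+np.array(s["t"]).ravel(); h=np.hypot(c[0],c[1]); th=np.arctan2(h,c[2]); return np.array([float(s["fx"])*th*c[0]/h+float(s["cx"]),float(s["fy"])*th*c[1]/h+float(s["cy"])])
def ball(k,w=0): a=np.deg2rad(15+90*k)-w; return np.array([0,58*np.sin(a),72+58*np.cos(a)])
E
python3 - <<'E'
from h import *
from scipy.optimize import least_squares
s=np.load("pics/w1.npz"); p=np.load("p.npy"); print("cam",-s["R"].T@s["t"].ravel())
o=[(ball(0),(341,291)),(ball(1),(352,208)),(ball(3),(352,371))]
f=lambda q:np.concatenate([fish(s,P+[q[0],q[1],0])-np.array(uv)*.64+.2 for P,uv in o])
print(f(p)); r=least_squares(f,p[:2]); print(r.x,r.fun)
E
```

```text
cam [483.13485643 394.81495781 387.45671226]
[ 0.8653386  -3.23145776  1.17488309 -0.7596419   0.74344884 -0.43916129]
[447.20886626 316.20242028] [-0.17078678 -1.38230106  0.30430229  0.78473078 -0.09845044  0.96233558]
```

Call:
play_rows(
  rows=[
    [0.02,0,0,0,0],
    [0.02,0,0,0,0],
    [0.007,0,0,0,0],
    [0,-0.005,0,0,0],
    [0,-0.007,0,0,0],
    [0,-0.007,0,0,0],
    [0,-0.007,0,0,0],
    [0,-0.007,0,0,0],
  ],
)

```text
t: 5.25
tcp_pos: [482.1, 296.6, 177.7]
eef_rot: [0.705, 0.006, 0.709, 0.006]
force: [-0.7, 1.1, 0.2]
gripper_width: -0.2
```

Call:
play_rows(
  rows=[
    [0,-0.007,0,0,0],
    [0,-0.007,0,0,0],
    [0,-0.007,0,0,0],
    [0,-0.007,0,0,0],
    [0,-0.007,0,0,0],
    [0,-0.005,0,0,0],
    [0,0,0,0,0],
    [0,0,0,0,0],
  ],
)

```text
t: 6.25
tcp_pos: [482.1, 253.1, 177.1]
eef_rot: [0.705, 0.007, 0.709, 0.005]
force: [-0.9, 0.5, -0.3]
gripper_width: 0.3
```

```bash
python3 - <<'E'
from h import *
st()
shot("scene","sc2");shot("side","sd2")
a=cv2.imread("pics/sc2.png")[130:270,190:310]; b=cv2.imread("pics/sd2.png")[130:270,200:290]
i=np.hstack([cv2.resize(a,None,fx=3.7,fy=3.7,interpolation=2),cv2.resize(b,None,fx=3.7,fy=3.7,interpolation=2)])
cv2.imwrite("pics/c2.png",i)
E
```

```text
t 6.25 tcp [482.1 253.1 177.1] F [-0.9  0.5 -0.3] w 0.25758145897414303 J [0.33 0.4  1.52 0.02 1.22 0.33]
[[-0.006  0.002  1.   ]
 [ 0.017  1.    -0.002]
 [-1.     0.017 -0.006]]
```

View pics/c2.png

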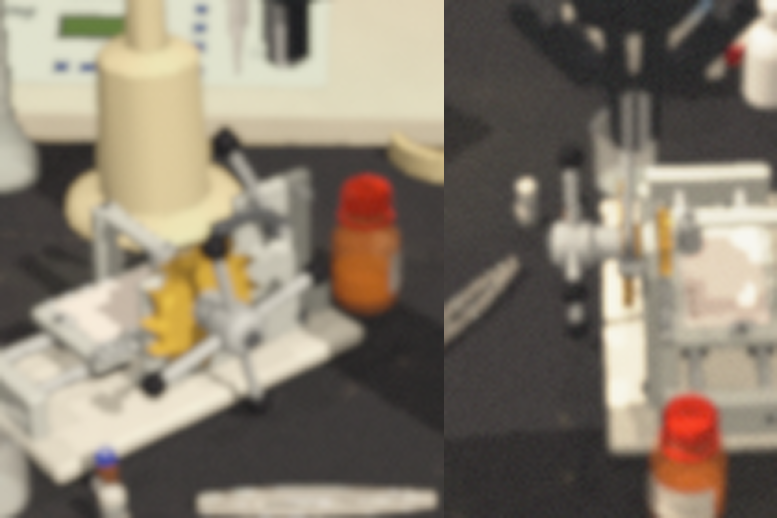

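```bash
python3 - <<'E'
from h import *
a=np.load("pics/sc2.npz");b=np.load("pics/sd2.npz")
for n,X in(("tip",[482.1,253.1,163.1]),("tipL",[482,264,163]),("knob",[479.5,298.3,168.2])):
  u=proj(a,X);v=proj(b,X); print(n,((u[0]-190)*3.7,(u[1]-130)*3.7),(444+(v[0]-200)*3.7,(v[1]-130)*3.7))
E
```

```text
tip (np.float64(285.48264245500246), np.float64(121.04906659881784)) (np.float64(631.2654158163028), np.float64(196.3071461030971))
tipL (np.float64(270.3384086159435), np.float64(126.90501290231188)) (np.float64(630.3009710132765), np.float64(183.58840544395898))
knob (np.float64(223.54502194606735), np.float64(138.19823138851245)) (np.float64(623.3754825482631), np.float64(137.42351296612335))
```

```bash
python3 - <<'E'
from h import *
from scipy.optimize import least_squares
def tri(fa,fb,ua,ub):
  a=np.load(fa);b=np.load(fb)
  r=least_squares(lambda X:np.r_[np.array(proj(a,X))-ua,np.array(proj(b,X))-ub],[480,300,180]);print(r.x,r.fun)
k=3.7
tri("pics/sc2.npz","pics/sd2.npz",np.array([288,65])/k+[190,130],np.array([(636-444),148])/k+[200,130])
tri("pics/sc1.npz","pics/sd1.npz",np.array([168,102])/k+[190,110],np.array([(626-444),68])/k+[200,110])
a=cv2.imread("pics/sc2.png")[110:190,220:310]; b=cv2.imread("pics/sd2.png")[110:200,220:290]
i=np.hstack([cv2.resize(a,(450,450),interpolation=2),cv2.resize(b,(350,450),interpolation=2)])
cv2.imwrite("pics/c2b.png",i)
E
```

```text
[483.98291381 250.75493999 196.83534925] [-0.46937997 -0.38141406 -0.38438027  0.42862211]
[482.27351815 330.04292186 241.01206797] [-0.29147972 -0.27823739 -0.25960331  0.34249305]
```

View pics/c2b.png

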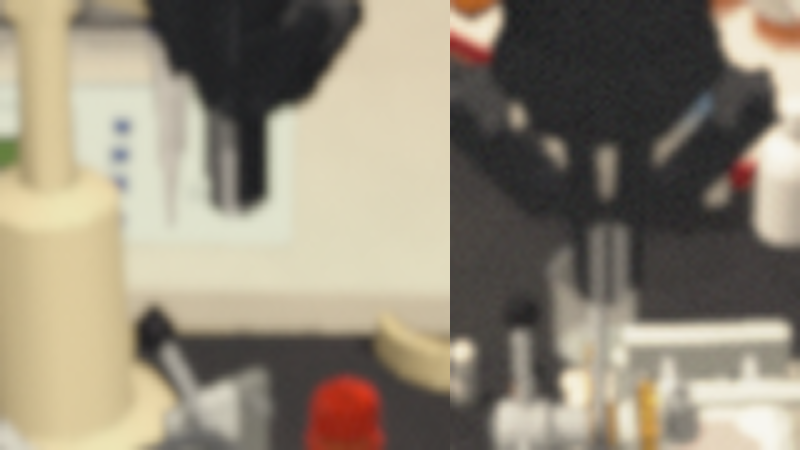

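Call:
play_rows(
  rows=[
    [0,0.02,0,0,0],
    [0,0.025,0,0,0],
    [0,0.025,0,0,0],
    [0,0.01,-0.002,0,0],
    [0.012,0,0,0,0],
    [0.012,0,0,0,0],
    [0.008,0,0,0,0],
    [0,0,0,0,0],
  ],
)

```text
t: 7.35
tcp_pos: [478.8, 338.7, 143.1]
eef_rot: [0.704, 0.006, 0.71, 0.005]
force: [-0.1, 0.2, 1.2]
gripper_width: 0.1
```

```bash
python3 - <<'E'
from h import *
st()
shot("scene","sc3");shot("side","sd3")
a=cv2.imread("pics/sc3.png")[120:210,210:300]; b=cv2.imread("pics/sd3.png")[110:200,220:290]
i=np.hstack([cv2.resize(a,(450,450),interpolation=2),cv2.resize(b,(350,450),interpolation=2)])
cv2.imwrite("pics/c3.png",i)
E
```

```text
t 7.35 tcp [478.8 338.7 143.1] F [-0.1  0.2  1.2] w 0.13731034456005672 J [0.47 0.51 1.45 0.02 1.19 0.47]
[[-0.008  0.002  1.   ]
 [ 0.016  1.    -0.002]
 [-1.     0.016 -0.008]]
```

View pics/c3.png

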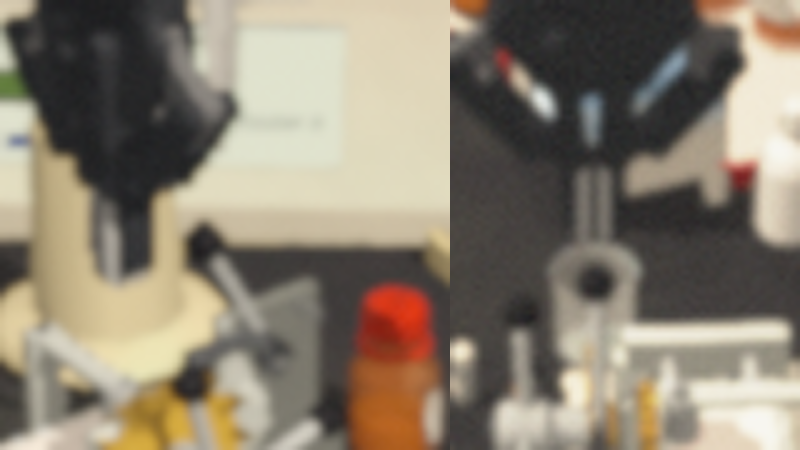

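```bash
python3 - <<'E'
from h import *
from scipy.optimize import least_squares
a=np.load("pics/sc3.npz");b=np.load("pics/sd3.npz")
def tri(ua,ub):
  r=least_squares(lambda X:np.r_[np.array(proj(a,X))-ua,np.array(proj(b,X))-ub],[480,300,180]);print(np.round(r.x,1),np.round(r.fun,1))
tri(np.array([120,282])/5+[210,120],np.array([142,240])/5+[220,110])
tri(np.array([207,241])/5+[210,120],np.array([147,282])/5+[220,110])
E
```

```text
[480.4 338.5 161.4] [-0.1 -0.1 -0.1  0.1]
[479.7 298.1 167.9] [-0.9 -0.8 -0.8  0.9]
```

Call:
play_rows(
  rows=[
    [0.003,-0.007,0,0,0],
    [0,-0.007,0,0,0],
    [0,-0.007,0,0,0],
    [0,-0.007,0,0,0],
    [0,-0.007,0,0,0],
    [0,-0.007,0,0,0],
    [0,-0.007,0,0,0],
    [0,-0.007,0,0,0],
  ],
)

```text
t: 8.45
tcp_pos: [480.0, 279.2, 141.2]
eef_rot: [0.706, 0.007, 0.709, 0.006]
force: [-0.3, -0.4, -0.4]
gripper_width: -0.2
```

Call:
play_rows(
  rows=[
    [0,-0.007,0,0,0],
    [0,-0.007,0,0,0],
    [0,-0.006,0,0,0],
    [0,0,0,0,0],
    [0,0,0,0,0],
    [-0.01,0.01,0,0,0],
    [0,0.02,0,0,0],
    [0,0.02,-0.01,0,0],
  ],
)

```text
t: 9.45
tcp_pos: [470.8, 310.1, 153.1]
eef_rot: [0.706, 0.008, 0.708, 0.005]
force: [-0.1, -1.2, 0.2]
gripper_width: 0.3
```

```bash
python3 - <<'E'
from h import *
st()
s=shot("scene","sc4");b=shot("side","sd4")
O=np.array([447.5,317,0])
for d in(-28,-17,0,10,25,38):
  K=O+[32,-54+75*np.sin(np.deg2rad(-d)),102+75*np.cos(np.deg2rad(d))]
  u=np.round(proj(s,K)).astype(int);v=np.round(proj(b,K)).astype(int)
  g=lambda f,u:cv2.imread(f"pics/{f}.png",0)[u[1]-1:u[1]+2,u[0]-1:u[0]+2].mean().round()
  print(d,u,g("sc4",u),g("sc0" if 0 else "scene0",u),v,g("sd4",v),g("side0",v))
E
```

```text
t 9.45 tcp [470.8 310.1 153.1] F [-0.1 -1.2  0.2] w 0.2856338666794311 J [0.44 0.46 1.51 0.02 1.17 0.43]
[[-0.003  0.005  1.   ]
 [ 0.019  1.    -0.005]
 [-1.     0.019 -0.003]]
-28 [250 167] 111.0 51.0 [248 167] 121.0 45.0
-17 [256 163] 179.0 191.0 [249 169] 134.0 76.0
0 [264 158] 218.0 217.0 [249 175] 181.0 177.0
10 [269 157] 217.0 216.0 [249 179] 149.0 177.0
25 [276 157] 212.0 215.0 [250 188] 121.0 186.0
38 [281 159] 40.0 214.0 [250 196] 35.0 122.0
```

Call:
play_rows(
  rows=[
    [0,0.025,-0.006,0,0],
    [0,0.025,-0.006,0,0],
    [0,0,-0.006,0,0],
    [0,0,-0.005,0,0],
    [0.02,0,0,0,0],
    [0.02,0,0,0,0],
    [0.01,0,0,0,0],
    [0,0,0,0,0],
  ],
)

```text
t: 10.55
tcp_pos: [446.0, 362.3, 103.4]
eef_rot: [0.706, 0.007, 0.708, 0.006]
force: [-0.0, -0.0, 0.2]
gripper_width: -0.1
```

```bash
python3 - <<'E'
from h import *
st()
s=shot("wrist","w5"); shot("scene","sc5"); shot("side","sd5")
a=cv2.imread("pics/w5.png")[140:260,180:320]
b=cv2.imread("pics/sc5.png")[140:260,200:290]
i=np.hstack([cv2.resize(a,(490,420),interpolation=2),cv2.resize(b,(310,420),interpolation=2)])
cv2.imwrite("pics/c5.png",i)
O=np.array([447.5,317,0])
for w in(0,.52): print(w,[np.round(fish(s,ball(k,w)+O)).tolist() for k in(0,1,3)])
E
```

```text
t 10.55 tcp [446.  362.3 103.4] F [-0.  -0.   0.2] w -0.149932778597681 J [0.54 0.53 1.54 0.02 1.07 0.53]
[[-0.002  0.001  1.   ]
 [ 0.018  1.    -0.001]
 [-1.     0.018 -0.002]]
0 [[256.0, 289.0], [255.0, 188.0], [255.0, 333.0]]
0.52 [[255.0, 328.0], [255.0, 199.0], [255.0, 311.0]]
```

View pics/c5.png

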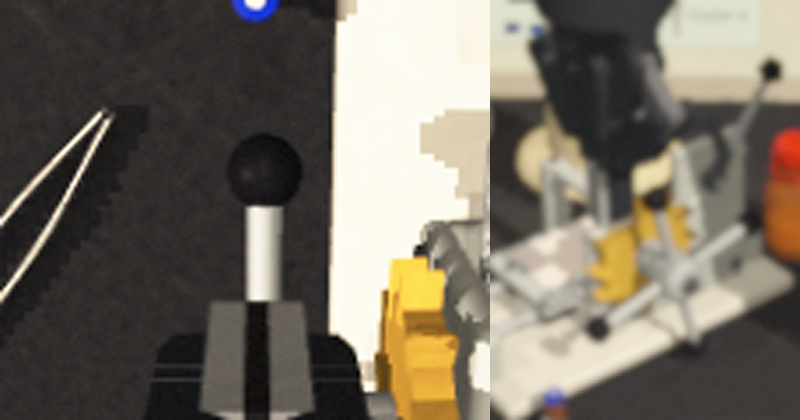

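Call:
play_rows(
  rows=[
    [0,-0.006,0.001,0,0],
    [0,-0.005,0,0,0],
    [0,-0.005,0,0,0],
    [0,-0.005,0,0,0],
    [0,-0.005,0,0,0],
    [0,-0.005,0,0,0],
    [0,-0.005,0,0,0],
    [0,0,0,0,0],
  ],
)

```text
t: 11.7
tcp_pos: [448.9, 325.4, 106.1]
eef_rot: [0.708, 0.008, 0.706, 0.008]
force: [-0.4, 0.1, 1.8]
gripper_width: -0.0
```

```bash
cat > wa.py <<'E'
from h import *
from scipy.optimize import minimize_scalar
import sys
# wheel angle by template match of the left ball (wrist), plus balls in scene against reference
n=sys.argv[1]; st()
s=shot("wrist","w"+n); sc=shot("scene","sc"+n); sd=shot("side","sd"+n)
O=np.array([447.5,317,0])
def loc(ref,img,c,r,R):
    c=np.round(c).astype(int)
    T=cv2.resize(ref[c[1]-r:c[1]+r+1,c[0]-r:c[0]+r+1],None,fx=8,fy=8,interpolation=cv2.INTER_CUBIC)
    I=cv2.resize(img[c[1]-R:c[1]+R+1,c[0]-R:c[0]+R+1],None,fx=8,fy=8,interpolation=cv2.INTER_CUBIC)
    m=cv2.matchTemplate(I,T,cv2.TM_CCOEFF_NORMED);_,q,_,l=cv2.minMaxLoc(m); return (np.array(l)/8-(R-r)).round(2).tolist(),round(q,2)
for nm,ref,im,S,ks in(("scene","scene0","sc"+n,sc,(0,1,2)),("side","side0","sd"+n,sd,(0,3))):
    A=cv2.imread(f"pics/{ref}.png");B=cv2.imread(f"pics/{im}.png")
    for k in ks:
        c=np.array(proj(S,ball(k)+O)); print(nm,k,"moved",loc(A,B,c,5,24),"pred", {w:(np.array(proj(S,ball(k,w)+O))-c).round(1).tolist() for w in(.4,.46,.524,.58)})
E
python3 wa.py 6
```

```text
t 11.7 tcp [448.9 325.4 106.1] F [-0.4  0.1  1.8] w -0.018347581141390738 J [0.48 0.49 1.6  0.02 1.04 0.47]
[[ 0.004  0.001  1.   ]
 [ 0.023  1.    -0.001]
 [-1.     0.023  0.004]]
scene 0 moved ([-4.5, 1.62], 0.8) pred {0.4: [9.3, -4.4], 0.46: [10.6, -4.7], 0.524: [12.1, -4.9], 0.58: [13.3, -5.0]}
scene 1 moved ([-0.88, -9.25], 0.88) pred {0.4: [-1.1, -9.3], 0.46: [-1.0, -10.9], 0.524: [-0.7, -12.5], 0.58: [-0.4, -14.0]}
scene 2 moved ([-7.75, 3.75], 0.99) pred {0.4: [-8.6, 4.7], 0.46: [-9.9, 5.1], 0.524: [-11.3, 5.4], 0.58: [-12.5, 5.7]}
side 0 moved ([0.25, 7.62], 0.93) pred {0.4: [0.1, 6.2], 0.46: [0.1, 7.4], 0.524: [0.1, 8.8], 0.58: [0.2, 10.1]}
side 3 moved ([0.0, 9.0], 0.77) pred {0.4: [0.3, 8.3], 0.46: [0.4, 9.2], 0.524: [0.4, 10.1], 0.58: [0.5, 10.9]}
```

Call:
play_rows(
  rows=[
    [0,-0.002,0,0,0],
    [0,-0.002,0,0,0],
    [0,0,0,0,0],
    [0,0,0,0,0],
    [0,0,0,0,0],
    [0,0,0,0,0],
    [0,0,0,0,0],
    [0,0,0,0,0],
  ],
)

```text
t: 12.85
tcp_pos: [448.7, 321.8, 105.6]
eef_rot: [0.708, 0.008, 0.706, 0.008]
force: [-0.3, 1.4, 0.1]
gripper_width: -0.1
```

```bash
python3 wa.py 7
python3 - <<'E'
import cv2,numpy as np
a=cv2.imread("pics/sc7.png")[175:255,215:290]; b=cv2.imread("pics/sd7.png")[160:230,210:270];w=cv2.imread("pics/w7.png")[170:270,210:290]
cv2.imwrite("pics/c7.png",np.hstack([cv2.resize(x,None,fx=420/x.shape[0],fy=420/x.shape[0],interpolation=2) for x in(a,b)]))
E
```

```text
t 12.85 tcp [448.7 321.8 105.6] F [-0.3  1.4  0.1] w -0.06730405097640682 J [0.47 0.48 1.61 0.02 1.04 0.46]
[[ 0.003 -0.     1.   ]
 [ 0.022  1.     0.   ]
 [-1.     0.022  0.003]]
scene 0 moved ([-3.62, 1.38], 0.79) pred {0.4: [9.3, -4.4], 0.46: [10.6, -4.7], 0.524: [12.1, -4.9], 0.58: [13.3, -5.0]}
scene 1 moved ([-0.5, -10.62], 0.85) pred {0.4: [-1.1, -9.3], 0.46: [-1.0, -10.9], 0.524: [-0.7, -12.5], 0.58: [-0.4, -14.0]}
scene 2 moved ([-8.75, 4.0], 0.99) pred {0.4: [-8.6, 4.7], 0.46: [-9.9, 5.1], 0.524: [-11.3, 5.4], 0.58: [-12.5, 5.7]}
side 0 moved ([-11.75, 2.0], 0.92) pred {0.4: [0.1, 6.2], 0.46: [0.1, 7.4], 0.524: [0.1, 8.8], 0.58: [0.2, 10.1]}
side 3 moved ([0.0, 10.0], 0.78) pred {0.4: [0.3, 8.3], 0.46: [0.4, 9.2], 0.524: [0.4, 10.1], 0.58: [0.5, 10.9]}
```

View pics/c7.png

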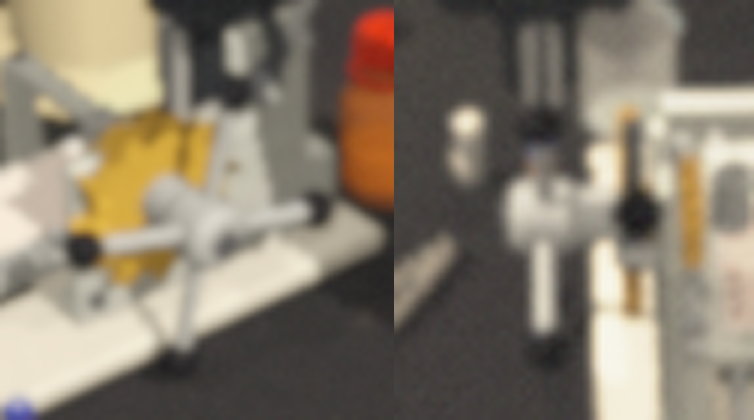

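```bash
python3 - <<'E'
from h import *
from scipy.optimize import least_squares
a=np.load("pics/sc7.npz");b=np.load("pics/sd7.npz");a0=np.load("pics/scene0.npz")
O=np.array([447.5,317,0])
A={0:(260.1,192.5),1:(230.8,222.2),2:(248.9,244.0),3:(275.8,214.0)}
f=lambda q:np.concatenate([np.array(proj(a,ball(k,q[0])+O))+q[1:]-A[k] for k in A])
r=least_squares(f,[.45,0,0]);print("scene7",r.x,r.fun.round(1))
A0={k:np.array(v)/4.6+[165,155] for k,v in {0:(381,190),1:(304,361),2:(433,384)}.items()}
f0=lambda q:np.concatenate([np.array(proj(a0,ball(k,q[0])+O))+q[1:]-A0[k] for k in A0])
r=least_squares(f0,[.0,0,0]);print("scene0",r.x,r.fun.round(1))
B={0:(541-394,125),3:(545-394,347)}
B={k:np.array(v)/6+[210,160] for k,v in B.items()}
fb=lambda q:np.concatenate([np.array(proj(b,ball(k,q[0])+O))+q[1:]-B[k] for k in B])
r=least_squares(fb,[.45,0,0]);print("side7",r.x,r.fun.round(1))
E
```

```text
scene7 [0.51810446 0.51995996 0.77198925] [-0.5 -0.2  0.6  0.1  0.4 -0.7 -0.4  0.8]
scene0 [ 0.04180916 -0.12454405  0.55242559] [ 0.1  0.   0.1  0.1 -0.2 -0.1]
side7 [ 0.56447716  0.60944592 -1.57219333] [-0.3 -0.   0.3  0. ]
```

Call:
play_rows(
  rows=[
    [0,-0.001,0,0,0],
    [0,-0.001,0,0,0],
    [0,0,0,0,0],
    [0,0,0,0,0],
    [0,0,0,0,0],
    [0,0.01,0,0,0],
    [0,0.015,0,0,0],
    [-0.01,0.01,0,0,0],
  ],
)

```text
t: 14.0
tcp_pos: [448.1, 356.0, 116.0]
eef_rot: [0.708, 0.008, 0.707, 0.007]
force: [-0.3, 0.9, -0.4]
gripper_width: -0.2
```

Call:
play_rows(
  rows=[
    [-0.03,0,0,0,0],
    [-0.03,0,0,0,0],
    [-0.025,-0.01,0.006,0,0],
    [0,-0.03,0.01,0,0],
    [0,-0.04,0.01,0,0],
    [0,-0.04,0.005,0,0],
    [0,-0.03,0,0,0],
    [0,0,0,0,0],
  ],
)

```text
t: 15.0
tcp_pos: [481.5, 207.6, 207.2]
eef_rot: [0.71, 0.006, 0.704, 0.011]
force: [0.2, 0.5, 0.5]
gripper_width: -0.2
```

```bash
python3 wa.py 8
```

```text
t 15.0 tcp [481.5 207.6 207.2] F [0.2 0.5 0.5] w -0.2449531874519053 J [0.25 0.33 1.55 0.02 1.25 0.23]
[[ 0.01  -0.007  1.   ]
 [ 0.024  1.     0.007]
 [-1.     0.024  0.01 ]]
scene 0 moved ([12.5, -4.5], 0.8) pred {0.4: [9.3, -4.4], 0.46: [10.6, -4.7], 0.524: [12.1, -4.9], 0.58: [13.3, -5.0]}
scene 1 moved ([-0.38, -11.25], 0.84) pred {0.4: [-1.1, -9.3], 0.46: [-1.0, -10.9], 0.524: [-0.7, -12.5], 0.58: [-0.4, -14.0]}
scene 2 moved ([-9.25, 4.25], 0.99) pred {0.4: [-8.6, 4.7], 0.46: [-9.9, 5.1], 0.524: [-11.3, 5.4], 0.58: [-12.5, 5.7]}
side 0 moved ([-11.88, 2.0], 0.92) pred {0.4: [0.1, 6.2], 0.46: [0.1, 7.4], 0.524: [0.1, 8.8], 0.58: [0.2, 10.1]}
side 3 moved ([-0.12, 10.5], 0.77) pred {0.4: [0.3, 8.3], 0.46: [0.4, 9.2], 0.524: [0.4, 10.1], 0.58: [0.5, 10.9]}
```

Call:
play_rows(
  rows=[
    [0.01,-0.022,0,0,0],
    [0.03,0,0,0,0],
    [0.02,0,0,0,0],
    [0.013,0,0,0,0],
    [0,0,0,0,0],
    [0,0.008,0,0,0],
    [0,0.008,0,0,0],
    [0,0.008,0,0,0],
  ],
)

```text
t: 16.15
tcp_pos: [483.4, 221.3, 135.0]
eef_rot: [0.712, 0.003, 0.702, 0.016]
force: [0.1, 0.1, 0.5]
gripper_width: -0.2
```

Call:
play_rows(
  rows=[
    [0,0.008,0,0,0],
    [0,0.008,0,0,0],
    [0,0.008,0,0,0],
    [0,0.008,0,0,0],
    [0,0.007,0,0,0],
    [0,0.006,0,0,0],
    [0,0,0,0,0],
    [0,0,0,0,0],
  ],
)

```text
t: 17.15
tcp_pos: [482.5, 270.5, 136.6]
eef_rot: [0.713, 0.003, 0.701, 0.017]
force: [0.4, -0.2, -0.1]
gripper_width: 0.1
```

Call:
play_rows(
  rows=[
    [0,0.004,0,0,0],
    [0,0.003,0,0,0],
    [0,0.002,0,0,0],
    [0,0,0,0,0],
    [0,0,0,0,0],
    [0,0,0,0,0],
    [0,-0.015,0,0,0],
    [0,-0.02,0,0,0],
  ],
)

```text
t: 18.15
tcp_pos: [482.9, 243.7, 135.8]
eef_rot: [0.713, 0.002, 0.701, 0.017]
force: [0.1, -0.7, 0.3]
gripper_width: -0.4
```

```bash
cat > pk.py <<'E'
from h import *
import sys
n=sys.argv[1]; st(); O=np.array([447.5,317,0])
from wa2 import loc
S={"scene":(shot("scene","sc"+n),"sc"+n),"side":(shot("side","sd"+n),"sd"+n)}
def K(d): return O+[32,-54+75*np.sin(np.deg2rad(-d)),102+75*np.cos(np.deg2rad(d))]
for nm,(s,im) in S.items():
    A=cv2.imread(f"pics/{nm}0.png");B=cv2.imread(f"pics/{im}.png"); c=np.array(proj(s,K(-28)))
    print(nm,"knob moved",loc(A,B,c,6,14),{p:(np.array(proj(s,K(-28+np.rad2deg(p))))-c).round(1).tolist() for p in(.05,.15,.3)})
E
sed -n '/^def loc/,/return/p' wa.py > t; (echo "from h import *"; cat t) > wa2.py
python3 pk.py 9; python3 wa.py 9b|tail -5
```

```text
t 18.15 tcp [482.9 243.7 135.8] F [ 0.1 -0.7  0.3] w -0.3832918994320219 J [0.31 0.42 1.61 0.02 1.08 0.28]
[[ 0.016 -0.021  1.   ]
 [ 0.027  0.999  0.02 ]
 [-1.     0.027  0.016]]
scene knob moved ([0.0, 0.0], 1.0) {0.05: [1.3, -1.2], 0.15: [4.0, -3.5], 0.3: [8.3, -6.4]}
side knob moved ([5.5, 6.38], 0.59) {0.05: [0.0, 0.4], 0.15: [0.2, 1.3], 0.3: [0.3, 3.5]}
scene 0 moved ([1.0, -1.75], 0.85) pred {0.4: [9.3, -4.4], 0.46: [10.6, -4.7], 0.524: [12.1, -4.9], 0.58: [13.3, -5.0]}
scene 1 moved ([-0.38, -11.25], 0.84) pred {0.4: [-1.1, -9.3], 0.46: [-1.0, -10.9], 0.524: [-0.7, -12.5], 0.58: [-0.4, -14.0]}
scene 2 moved ([-9.25, 4.25], 0.99) pred {0.4: [-8.6, 4.7], 0.46: [-9.9, 5.1], 0.524: [-11.3, 5.4], 0.58: [-12.5, 5.7]}
side 0 moved ([-11.75, 2.0], 0.92) pred {0.4: [0.1, 6.2], 0.46: [0.1, 7.4], 0.524: [0.1, 8.8], 0.58: [0.2, 10.1]}
side 3 moved ([-0.12, 10.5], 0.78) pred {0.4: [0.3, 8.3], 0.46: [0.4, 9.2], 0.524: [0.4, 10.1], 0.58: [0.5, 10.9]}
```

Call:
play_rows(
  rows=[
    [0,-0.02,0,0,0],
    [-0.03,-0.02,0,0,0],
    [-0.05,0,0,0,0],
    [-0.05,-0.03,0,0,0],
    [-0.03,-0.05,0,0,0],
    [0,-0.05,0,0,0],
    [0,0,0,0,0],
    [0,0,0,0,0],
  ],
)

```text
t: 19.4
tcp_pos: [483.3, 61.9, 295.7]
eef_rot: [0.713, 0.001, 0.701, 0.016]
force: [0.5, -0.3, 0.3]
gripper_width: 0.2
```

```bash
python3 pk.py 10; python3 - <<'E'
import cv2,numpy as np
a=cv2.imread("pics/sc10.png")[155:285,165:325];b=cv2.imread("pics/sd10.png")[150:280,205:305]
cv2.imwrite("pics/c10.png",np.hstack([cv2.resize(x,None,fx=3,fy=3,interpolation=2) for x in(a,b)]))
E
```

```text
t 19.4 tcp [483.3  61.9 295.7] F [ 0.5 -0.3  0.3] w 0.22136789821697628 J [-0.05  0.2   1.47  0.03  1.45 -0.07]
[[ 0.016 -0.022  1.   ]
 [ 0.025  0.999  0.022]
 [-1.     0.024  0.016]]
scene knob moved ([0.0, 0.0], 1.0) {0.05: [1.3, -1.2], 0.15: [4.0, -3.5], 0.3: [8.3, -6.4]}
side knob moved ([0.62, -0.62], 0.59) {0.05: [0.0, 0.4], 0.15: [0.2, 1.3], 0.3: [0.3, 3.5]}
```

View pics/c10.png

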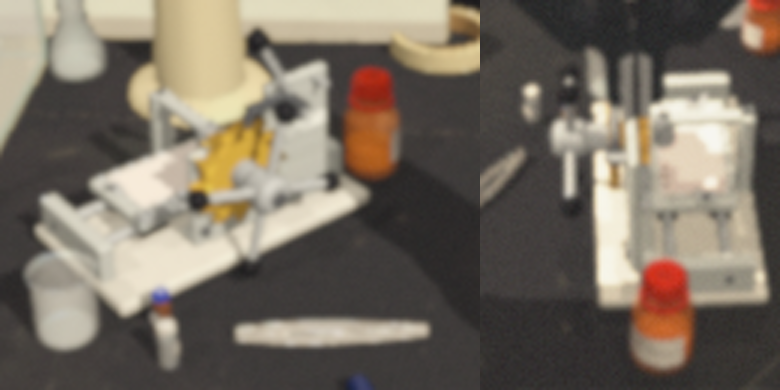

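The picture shows the knob back at its start position (scene crop 260,42), the top ball now to the right (286,108), and the bottle, vials, beaker and forceps where they were. I'm handing in.

```bash
python3 -c "
from h import *
print(manip.sign_off())"
```

```text
the job is handed in; nothing more can be done
None
```

The job is done and handed in at about 19.5 s. I tipped the pawl up until it stayed, pushed the wheel back one notch by its top ball, then tipped the pawl down again. Only the closed fingertips touched anything.

**Pawl, last check:** in the scene camera the knob is back on its start position, with 0.0 px movement and a correlation of 1.0, so the pawl reads as fully seated. The side camera could not confirm this: the fingers were in front of the knob, and the match was only 0.59.

**Wheel, last check:** single readings from the cameras and the fingertip position range from about 0.43 to 0.56 rad, centred near 0.5. That is one notch (0.524 rad), though the exact angle is only good to about ±0.05 rad. The wheel did not move when the pawl went down.

**Surroundings:** the bottle, beaker, vials and forceps look unmoved. Measured forces stayed within about 2 N.

**Failed first try:** the first pass at the pawl went over the knob without touching it. The images showed the fingertips about 32 mm higher than the stated tool length gives, so I corrected the height from the images.

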